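Fit the splash guard and rinse a tea glass on the sprung rinser

TASK

A tea glass has to be rinsed next to the open pastries. First slide the steel splash guard straight up out of its wire rack and stand it fully down in the channel on the rinser's side, and let go of it; then take the tea glass that stands upside down, set its mouth in the rinser's sprung ring and press it fully down. Finish while still holding the glass pressed down, standing straight in the ring; leave the guard standing in its channel and everything else where it is.

Things in the scene. Friction and masses are not known exactly. Their poses are not given: they have to be found in the camera images.
- glass: Clear tulip tea glass standing upside down, 88 mm high, 63 mm across the mouth (now on the counter), 59 mm across the bulge (now 66 mm up, 22 mm below the origin: grip it there), 42 mm across the foot (now on top); 70 g. Origin: centre of the foot's face, its highest point now; own z axis runs from foot to mouth, so it points DOWN. A like glass standing upright is not wanted.
- guard: Splash guard: steel sheet 160 mm wide (x), 4 mm thick (y), 133 mm high (z, up); folded rim 9 mm thick along the top edge, 115 to 133 mm above the origin: grip it there, across y, at mid width. 0.22 kg. Origin: middle of the bottom edge. Stands in either outer slot of the rack; the other holds a lower white board. May stand either way round in the channel.
- rack: Wire rack fixed to the counter, 182 x 156 mm, origin at the centre of its underside. Three slots, 7 mm wide, along its x at y = -45, 0, +45 mm, each made by two pairs of upright wires at x = +-55 mm reaching 81 mm above the counter. Things in it stand 12 mm above the counter, so the guard must rise 70 mm to be clear of the wires.
- glass_upright: The second tea glass, same shape, standing upright (z axis up, origin at the centre of its foot, on the counter). Leave it alone.
- jar: Jar with a red lid, 61 mm across and 86 mm high, origin at the centre of its underside, on the counter. Leave it alone.
- board: Thin white plastic board 125 x 5 x 92 mm standing in the other outer slot of the rack; origin at the centre of its bottom edge, x along its width. Leave it alone.
- rinser: Glass rinser fixed to the counter: steel drip pan 170 (x) x 180 (y) x 28 mm high, origin at the centre of its underside, below the sprung ring's axis; its y axis points away from the guard channel, which runs parallel to its x axis along its -y side.
- guard_slot (a point): Middle of the floor of the rinser's guard channel, 8 mm above the counter, where the middle of the guard's bottom edge goes; x along the channel. The channel is 176 mm long, open at its ends, 7 mm wide between walls reaching 40 mm above the counter, with lips above (to 47 mm) that flare to 19 mm wide.
- ring_seat (a point): Centre of the sprung ring's seat (top of the black star on which the glass's mouth rests), 44 mm above the counter when up; moves down with the ring. Axes parallel to the rinser's. Round it a steel collar, 69 mm inside at the seat, flares to 86 mm inside at 14 mm above the seat and centres the glass.
- ring (a joint): How far the sprung ring is pressed down: 0 up, 0.014 m fully down on its stop. Spring 4.5 N at the start of travel, 11.5 N at the stop.
Mind the look-alikes: they are no part of the job. Leave any purple or yellow look-alike of the glass alone.

How it is judged:
By the outcome, as a careful person would: the job done as asked, in the order asked, and still so for the second after the job is handed in, while the arm keeps its last pose, push and grip.
It also fails if it takes over 58 s, if anything falls off the work surface, if the arm or the gripper's body presses on something with over 40 N, if the wrist force passes 120 N, or if a joint passes its speed limit or range.

ROBOT

A 6-joint arm with a two-finger parallel gripper is mounted at the origin on a cart in front of the work surface, level with it; the furniture and walls round the work are solid. World frame = base frame: x ahead of the robot, y to its left, z up, the work surface at z = 0. Lengths are in m, angles in rad, forces in N, time in s.
With the tool pointing down it reaches from about 0.375 to 0.9 m from the base axis. Payload 3.1 kg.
Tool frame: the origin (TCP) lies at the centre of the arm's flange, where the gripper is bolted on; the fingertips stand robot.tip_extent ahead of it and the grasp point (between the pads) lies 164 mm ahead of it (robot.tip_extent is the distance from the TCP to the fingertips, in m); z points along the fingers, y is the line along which they close (so a half turn about z gives the same grasp; the last joint's range is limited). The gripper opens to 87 mm and grips with 3 to 60 N. Pads are 19 mm wide; open, the fingers measure 117 mm over their backs; the gripper's body (75 mm by 190 mm) begins 51 mm behind the grasp point.
Start: joints at [1.087, 0.527, 1.433, -0, 1.181, -0.178], TCP at [0.188, 0.596, 0.405] pointing down, gripper open.
Joint ranges: [-3.08, 3.08], [-0.75, 2.2], [0.22, 2.44], [-1.43, 4.57], [0, 2.65], [-2.85, 2.85]. Speed limits (rad/s): [2.79, 2.79, 3.14, 3.14, 3.14, 3.14].

INTERFACE

Orientations are given as a unit quaternion [x, y, z, w].
In Python, from rig import get_obs, camera, hand_in, cut_out, robot gives the robot as it stands.
- The arm moves only by the tool step_arm, never from a script. Its argument "rows" is a list of rows, each a list of 6 numbers: the shift along the world's x, y, z in m, then the turn, a rotation vector about the world's x, y, z in degrees. A call has 1 to 12 rows; each row shifts and turns the commanded pose from where the row before left it; what a row does not reach is not made up. A row lasts 1/8 s, in which the tool goes at most 62.5 mm and 10.7 degrees, less where a joint would pass 70% of its speed; a pose out of reach is approached as far as the arm can. A call is refused whole if a number of a shift passes 0.0625 or a number of a turn 10.7, either way. A call with a gripper value outside its range is refused whole. "jaw" is the finger opening in m, from 0 to 0.087, set as the call begins (left out, the last holds). The fingers move at their own pace and stop on an object; "squeeze" is the grip in N (left out, the last holds). Time passes only in rows, so rows that do not move let the fingers close. It gives the time, the measured TCP pose, the force, the opening and the grip force at its end, in the units of the state.
- get_obs(): the state, without advancing time (a new reading comes with each control period).
- camera(name): name is "scene" or "side" or "wrist"; returns a dict with "pixels" (384x512x3 uint8, blue, green, red), "depth" (384x512 float32, m along the optical axis (not along the pixel's ray), 0 where there is no reading), "fov_y" (degrees; the focal length in pixels is half the picture's height over the tangent of half this angle, whatever the lens; pixels are square), "cx", "cy" (the principal point, pixels), "extrinsics" (4x4, takes a point from camera to world coordinates); the wrist camera has in their place "mount" (4x4, takes a point from camera to tool coordinates, whose origin is the TCP and whose axes are the flange's). Camera axes: x right, y up, looking along -z (the intrinsics and any distortion apply to the point x, -y, -z); pixel columns grow to the right and rows downward; lengths in m; the calibration is good to about 2 mm. A picture is of the moment at which its call begins: read the wrist's pose just before it.
- hand_in(): hands the job in; it is judged then, once.
Trained networks look in the newest picture that a camera, given by its name, has taken for a name from the list of things; names that differ only in an ending like _2 or _b are one class to them, and where a whole thing is asked for, a point or a joint stands for the part that bears it (a point fixed in the world has none). Each returns a list of dicts, best first, with "confidence" (0 to 1); they miss things now and then, are a little off and sometimes report something else, mostly with a low value. They report only what shows in the picture. A call takes as long as a camera call. They do not tell look-alikes from the thing itself.
- cut_out(label, camera): "region" (384x512 bool, what is visible of it) and "extent" ([centre column, centre row, width, height] in pixels, round what is visible of it).
The state is a dict: "time": time; "q": joint angles; "joint_velocities": joint speeds; "joint_torque": joint torques, N m; "position": TCP position; "tool_rot": TCP orientation; "ft_force": force on the tool from outside, world axes, zero at the start; "moment": the same for the moment, N m; "grip_width": finger opening in m; "grip_force": force on a finger pad.
Only numpy, scipy, OpenCV 4.12 (cv2) and the standard library are available. Lean on these libraries where they do the work, as an engineer would, in place of code of your own. Each camera call takes 0.05 s, during which the arm holds its last target. There are 200 camera calls.

## Working session

There is one attempt and no reset: what is moved stays moved. The work goes in short steps, Python scripts to look and compute and a tool call to move; the robot and the scene stay as the last step left them, time stands still between calls to the robot, and variables do not carry over. Pictures are saved under pics/ and viewed, at most 10 in all, crops included, and the job is handed in when it is done.

Besides the shell and the picture viewer there is one more tool, called after "Call:" in YAML: its name, and indented under it one key for each argument. step_arm: Moves the arm, as the interface text tells. Its arguments: {"type":"object","properties":{"rows":{"type":"array"},"jaw":{"type":"number"},"squeeze":{"type":"number"}},"required":["rows"]}

```bash
mkdir -p pics; cat > h.py <<'E'
import numpy as np, cv2
from rig import get_obs, camera, hand_in, cut_out, robot
from scipy.spatial.transform import Rotation as R
def pose():
    o=get_obs(); T=np.eye(4); T[:3,:3]=R.from_quat(o["tool_rot"]).as_matrix(); T[:3,3]=o["position"]; return T
def shot(n):
    T=pose(); c=camera(n); c["E"]=c["extrinsics"] if "extrinsics" in c else T@c["mount"]; 
    c["f"]=192/np.tan(np.radians(c["fov_y"])/2); return c
def cloud(c):
    d=c["depth"]; v,u=np.mgrid[:384,:512]
    k=[x for x in c if 'dist' in x.lower()]
    P=np.stack([(u-c["cx"])/c["f"]*d,-(v-c["cy"])/c["f"]*d,-d],-1)
    W=P@c["E"][:3,:3].T+c["E"][:3,3]; W[d==0]=np.nan; return W
E
python3 - <<'E'
from h import *
o=get_obs(); print(o, robot.tip_extent)
ims=[]
for n in ["scene","side","wrist"]:
    c=shot(n); print(n,[k for k in c],c["f"],c["cx"],c["cy"]); 
    print({k:c[k] for k in c if k not in("pixels","depth","E","extrinsics")}); print(np.round(c["E"],3))
    cv2.imwrite(f"pics/{n}0.png",c["pixels"]); np.save(f"{n}0.npy",cloud(c))
    for l in ["glass","guard","rack","jar","board","rinser","ring","glass_upright"]:
        for r in cut_out(l,n):
            W=cloud(c)[r["region"]]
            print(l,round(r["confidence"],2),np.round(r["extent"]),np.round(np.nanmedian(W,0),3),np.round(np.nanpercentile(W,2,axis=0),3),np.round(np.nanpercentile(W,98,axis=0),3))
E
```

```text
{'time': 0.0, 'q': array([ 1.08648465e+00,  5.28429569e-01,  1.43391849e+00, -1.62265799e-06,
        1.18138714e+00, -1.78509791e-01]), 'joint_velocities': array([-7.95461699e-04, -6.16252522e-04, -6.63214845e-05, -1.63953004e-03,
       -1.19721433e-03,  7.94383023e-04]), 'joint_torque': array([-2.78651743e-03, -4.40046465e+01, -1.76594138e+01,  6.31056377e-02,
        5.84048009e-02, -1.71260003e-04]), 'position': array([0.18797167, 0.5956923 , 0.40378855]), 'tool_rot': array([ 1.52305474e-01,  9.88332887e-01, -1.01322609e-03, -3.47859563e-04]), 'ft_force': array([ 0.09009597,  0.44279308, -0.60817068]), 'moment': array([0.00450316, 0.02824204, 0.0035241 ]), 'grip_force': 0.0, 'grip_width': 0.08710711570003032} 0.1822
scene ['pixels', 'depth', 'fov_y', 'cx', 'cy', 'extrinsics', 'E', 'f'] 367.5260397458782 256.11751553744074 192.29040782372053
{'fov_y': 55.16621031338505, 'cx': 256.11751553744074, 'cy': 192.29040782372053, 'f': np.float64(367.5260397458782)}
[[-0.779  0.488 -0.395  0.236]
 [-0.627 -0.601  0.495  0.573]
 [ 0.004  0.633  0.774  0.812]
 [ 0.     0.     0.     1.   ]]

[... 2144 characters left out ...]
', 'depth', 'fov_y', 'cx', 'cy', 'mount', 'E', 'f'] 307.87182974146197 251.2386975441407 187.23770669897397
{'fov_y': 63.89831160579937, 'cx': 251.2386975441407, 'cy': 187.23770669897397, 'mount': array([[ 1.15493295e-03,  9.59988533e-01,  2.80036929e-01,
         7.71543641e-02],
       [ 9.99999113e-01, -9.22819287e-04, -9.60716107e-04,
         2.97542558e-04],
       [-6.63852967e-04,  2.80037790e-01, -9.59988747e-01,
         1.97693988e-02],
       [ 0.00000000e+00,  0.00000000e+00,  0.00000000e+00,
         1.00000000e+00]]), 'f': np.float64(307.87182974146197)}
[[ 0.3   -0.916 -0.267  0.115]
 [ 0.954  0.288  0.083  0.62 ]
 [ 0.001 -0.28   0.96   0.385]
 [ 0.     0.     0.     1.   ]]
```

View pics/scene0.png

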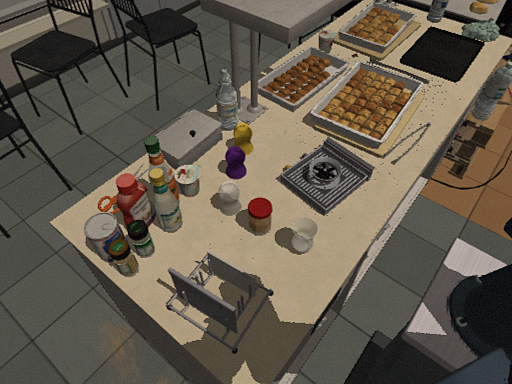

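View pics/side0.png

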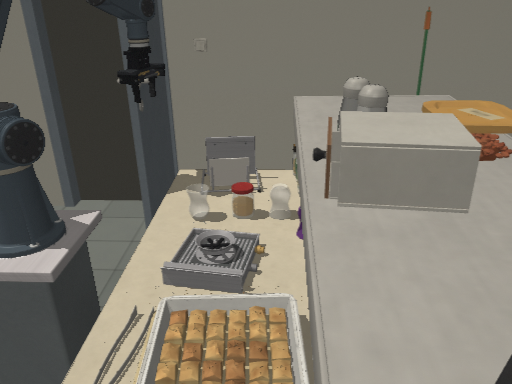

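The scene view shows the guard in the rack at about (205,300). The clear inverted glass is at (230,198), the jar at (260,215), the upright glass at (303,235), and the rinser at (326,175) with its channel wall on the pastry side. Next I fit the precise poses.

```bash
python3 - <<'E'
from h import *
S=np.load("scene0.npy");D=np.load("side0.npy")
def fit(P,n):
    P=P[~np.isnan(P).any(1)]; (cx,cy),(w,h),a=cv2.minAreaRect((P[:,:2]*1000).astype(np.float32))
    vx,vy,x0,y0=cv2.fitLine(P[:,:2].astype(np.float32),cv2.DIST_HUBER,0,.001,.001).ravel()
    print(n,len(P),"rect",round(cx),round(cy),round(w),round(h),round(a,1),"line",round(x0,4),round(y0,4),"deg",round(np.degrees(np.arctan2(vy,vx)),1),"mean",P.mean(0).round(4),"z",P[:,2].min().round(3),P[:,2].max().round(3))
def sel(W,lo,hi):
    W=W.reshape(-1,3); return W[((W>lo)&(W<hi)).all(1)]
for n,W in(("scene",S),("side",D)):
    fit(sel(W,[.38,.36,.125],[.63,.45,.16]),n+" rim")
    fit(sel(W,[.38,.36,.09],[.63,.45,.115]),n+" sheet")
    fit(sel(W,[.40,.26,.085],[.63,.34,.115]),n+" board")
    fit(sel(W,[.38,-.26,.02],[.66,.03,.07]),n+" rinser")
    for z in (.036,.04,.044,.048,.052): fit(sel(W,[.38,-.30,z],[.66,-.15,z+.004]),n+f" chan{z}")
    for z in (.036,.044,.052): fit(sel(W,[.45,-.15,z],[.6,-.05,z+.006]),n+f" collar{z}")
    for z in (.005,.02,.04,.06,.075,.083): fit(sel(W,[.62,.09,z],[.72,.19,z+.01]),n+f" glass{z}")
    for x in (.6,.65,.7,.75,.8):
        for y in np.arange(-.3,.5,.2):
            P=sel(W,[x,y,.15],[x+.05,y+.2,1]); 
            if len(P)>5: print("tall",x,y.round(1),len(P),P[:,2].max().round(3))
    print('bar z>.2 minx',[ (y.round(1), len(q), q[:,0].min().round(3), q[:,2].max().round(3)) for y in np.arange(-.5,.6,.1) for q in [sel(W,[.4,y,.2],[1.2,y+.1,.6])] if len(q)])
for n,W in (("scene",S),("side",D)):
    m=(cv2.imread(f"pics/{n}0.png")); 
a=cv2.imread("pics/scene0.png")[120:220,265:385]; b=cv2.imread("pics/side0.png")[225:292,155:270]
cv2.imwrite("pics/c1.png",np.vstack([cv2.resize(a,(480,400),interpolation=2),cv2.resize(b,(480,200+0),interpolation=2)])[:600])
E
```

```text
scene rim 511 rect 509 401 160 10 6.8 line 0.509 0.4032 deg 7.0 mean [0.5049 0.4015 0.1417] z 0.125 0.148
scene sheet 273 rect 509 402 159 2 7.3 line 0.5054 0.4018 deg 7.0 mean [0.5054 0.4018 0.1027] z 0.09 0.115
scene board 285 rect 513 311 123 6 7.1 line 0.5181 0.313 deg 7.0 mean [0.5104 0.3114 0.0977] z 0.085 0.108
scene rinser 2832 rect 531 -113 211 193 81.1 line 0.5137 -0.1153 deg 66.6 mean [ 0.5189 -0.1185  0.0313] z 0.02 0.061
scene chan0.036 113 rect 538 -249 101 248 82.1 line 0.4816 -0.201 deg -9.9 mean [ 0.5081 -0.2078  0.038 ] z 0.036 0.04
scene chan0.04 126 rect 530 -251 100 226 86.1 line 0.5087 -0.2088 deg -8.9 mean [ 0.5208 -0.226   0.0422] z 0.04 0.044
scene chan0.044 191 rect 540 -240 120 238 90.0 line 0.5349 -0.231 deg -26.6 mean [ 0.5259 -0.2367  0.0461] z 0.044 0.048
scene chan0.048 135 rect 546 -239 224 122 0.1 line 0.5979 -0.293 deg 0.9 mean [ 0.5611 -0.2762  0.0499] z 0.048 0.052
scene chan0.052 11 rect 573 -290 157 8 4.0 line 0.5599 -0.291 deg 4.5 mean [ 0.5678 -0.2908  0.0532] z 0.052 0.055
scene collar0.036 55 rect 521 -100 64 75 12.2 line 0.5193 -0.1007 deg 
[... 1975 characters left out ...]
47 -228 76 263 59.5 line 0.5228 -0.2029 deg -10.6 mean [ 0.5199 -0.2124  0.038 ] z 0.036 0.04
side chan0.04 262 rect 547 -229 87 263 58.0 line 0.5027 -0.2024 deg -14.1 mean [ 0.5266 -0.2135  0.0422] z 0.04 0.044
side chan0.044 355 rect 538 -252 116 251 82.1 line 0.5442 -0.2376 deg -31.7 mean [ 0.5442 -0.2376  0.0461] z 0.044 0.048
side chan0.048 185 rect 546 -258 107 233 79.6 line 0.5819 -0.2954 deg 2.1 mean [ 0.5837 -0.2928  0.049 ] z 0.048 0.051Traceback (most recent call last):
  File "<stdin>", line 14, in <module>
  File "<stdin>", line 5, in fit
cv2.error: OpenCV(4.12.0) /io/opencv/modules/imgproc/src/linefit.cpp:50: error: (-215:Assertion failed) count > 0 in function 'fitLine2D_wods'
```

```bash
python3 - <<'E'
from h import *
S=np.load("scene0.npy");D=np.load("side0.npy")
a=-9; 
for n,W in(("scene",S),("side",D)):
    P=W.reshape(-1,3); P=P[~np.isnan(P).any(1)]
    best=None
    for a in np.arange(-14,-5,.5):
        c,s=np.cos(np.radians(a)),np.sin(np.radians(a))
        L=(P[:,:2]-[.526,-.1])@np.array([[c,-s],[s,c]])
        m=(np.abs(L[:,0])<.08)&(L[:,1]<-.075)&(L[:,1]>-.13)&(P[:,2]>.035)&(P[:,2]<.05)
        h,_=np.histogram(L[m,1],np.arange(-.13,-.074,.002)); v=(h**2).sum()
        if best is None or v>best[0]: best=(v,a)
    print(n,"yaw",best)
    a=-9.; c,s=np.cos(np.radians(a)),np.sin(np.radians(a)); L=(P[:,:2]-[.526,-.1])@np.array([[c,-s],[s,c]])
    m=(np.abs(L[:,0])<.085)&(np.abs(L[:,1])<.14)
    for y in np.arange(-.13,-.07,.004):
        k=m&(np.abs(L[:,1]-y)<.002); 
        print("y",y.round(3),k.sum(),np.percentile(P[k,2],[5,50,95]).round(3) if k.any() else '')
    k=(np.abs(L[:,1])<.12)&(np.abs(L[:,0])<.15)&(P[:,2]>.012)&(P[:,2]<.06)
    print("xext",np.percentile(L[k,0],[.5,1,2,5,95,98,99,99.5]).round(3), "yext",np.percentile(L[k,1],[1,2,98,99]).round(3))
a=cv2.imread("pics/scene0.png")[125:215,270:380]; b=cv2.imread("pics/side0.png")[225:290,155:270]
cv2.imwrite("pics/c1.png",np.hstack([cv2.resize(a,(400,400),interpolation=2),cv2.resize(b,(400,400),interpolation=2)]))
E
```

```text
scene yaw (np.int64(13709), np.float64(-8.5))
y -0.13 1 [-0.001 -0.001 -0.001]
y -0.126 0 
y -0.122 0 
y -0.118 18 [0.041 0.045 0.047]
y -0.114 92 [0.04  0.045 0.049]
y -0.11 151 [0.033 0.04  0.047]
y -0.106 47 [0.034 0.037 0.044]
y -0.102 21 [0.023 0.031 0.036]
y -0.098 172 [0.022 0.031 0.039]
y -0.094 52 [0.027 0.039 0.048]
y -0.09 123 [0.016 0.028 0.049]
y -0.086 118 [0.018 0.024 0.03 ]
y -0.082 55 [0.017 0.02  0.024]
y -0.078 47 [0.018 0.02  0.025]
y -0.074 47 [0.017 0.02  0.023]
xext [-0.089 -0.088 -0.087 -0.084  0.081  0.083  0.086  0.096] yext [-0.115 -0.114  0.091  0.092]
side yaw (np.int64(51991), np.float64(-9.0))
y -0.13 52 [-0.004 -0.002 -0.   ]
y -0.126 64 [-0.004 -0.002  0.   ]
y -0.122 65 [-0.003 -0.002 -0.   ]
y -0.118 153 [-0.003  0.043  0.047]
y -0.114 421 [-0.002  0.017  0.044]
y -0.11 915 [-0.002  0.018  0.036]
y -0.106 12 [0.003 0.024 0.036]
y -0.102 146 [0.014 0.038 0.042]
y -0.098 241 [0.036 0.042 0.047]
y -0.094 108 [0.04  0.045 0.047]
y -0.09 8 [0.009 0.043 0.045]
y -0.086 9 [-0.002  0.016  0.028]
y -0.082 9 [-0.002  0.01   0.029]
y -0.078 7 [-0.002  0.011  0.026]
y -0.074 8 [-0.003  0.013  0.029]
xext [-0.09  -0.089 -0.087 -0.086  0.081  0.085  0.093  0.097] yext [-0.117 -0.116  0.088  0.089]
```

View pics/c1.png

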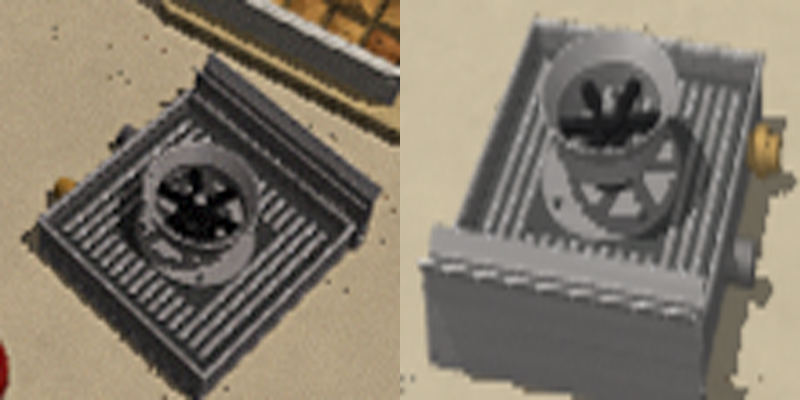

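Both crops show the channel along the rinser's -y (pastry) side, with yaw about -9° and its middle near (0.509, -0.2025). I'll move above the guard now.

Call:
step_arm:
  rows:
    - [0.04,-0.0245,-0.002,0,0,3]
    - [0.04,-0.0245,-0.005,0,0,3]
    - [0.04,-0.0245,-0.005,0,0,3]
    - [0.04,-0.0245,-0.005,0,0,3]
    - [0.04,-0.0245,-0.005,0,0,3]
    - [0.04,-0.0245,-0.005,0,0,3]
    - [0.04,-0.0245,-0.005,0,0,3.5]
    - [0.04,-0.0235,-0.005,0,0,3]
    - [0,0,0,0,0,0]
    - [0,0,0,0,0,0]
  jaw: 0.06

```text
time: 2.6
position: [0.5079, 0.4009, 0.3675]
tool_rot: [-0.06, 0.998, 0.0, -0.001]
ft_force: [-0.3, 1.0, -0.1]
grip_width: 0.0599
grip_force: 0.0
```

```bash
python3 - <<'E'
from h import *
T=pose(); print(T.round(4)); c=shot("wrist"); W=cloud(c).reshape(-1,3)
cv2.imwrite("pics/w1.png",c["pixels"])
P=W[((W>[.38,.36,.13])&(W<[.63,.45,.155])).all(1)]
print(len(P),cv2.minAreaRect((P[:,:2]*1000).astype(np.float32)),P[:,2].max(),np.median(P[:,2]))
E
```

```text
[[-9.927e-01 -1.206e-01 -1.100e-03  5.079e-01]
 [-1.206e-01  9.927e-01 -1.000e-04  4.009e-01]
 [ 1.100e-03  1.000e-04 -1.000e+00  3.675e-01]
 [ 0.000e+00  0.000e+00  0.000e+00  1.000e+00]]
2325 ((508.9888610839844, 400.9454345703125), (158.34339904785156, 8.955426216125488), 6.97448205947876) 0.14725684135530456 0.14470806716949466
```

View pics/w1.png

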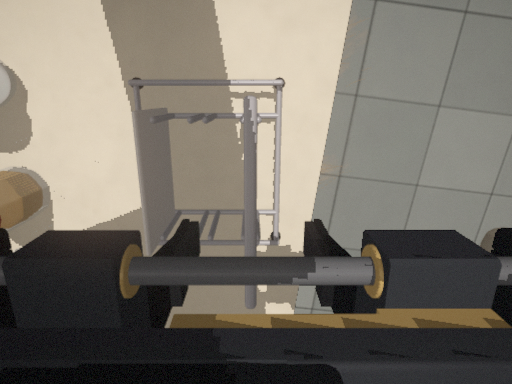

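The guard's rim (column about 250) lies centred between the fingers, at (0.509, 0.401) with yaw 7.0°. That agrees with the earlier fit, so I descend and grip.

Call:
step_arm:
  rows:
    - [0.001,0,-0.03,0,0,0]
    - [0,0,-0.025,0,0,0]
    - [0,0,-0.0125,0,0,0]
    - [0,0,0,0,0,0]

```text
time: 3.15
position: [0.5082, 0.4015, 0.2996]
tool_rot: [-0.061, 0.998, -0.0, -0.001]
ft_force: [0.2, 0.2, 0.1]
grip_width: 0.0599
grip_force: 0.0
```

Call:
step_arm:
  rows:
    - [0,0,0,0,0,0]
    - [0,0,0,0,0,0]
    - [0,0,0,0,0,0]
    - [0,0,0,0,0,0]
    - [0,0,0,0,0,0]
    - [0,0,0,0,0,0]
  jaw: 0
  squeeze: 35

```text
time: 3.9
position: [0.5091, 0.4009, 0.3003]
tool_rot: [-0.061, 0.998, -0.0, -0.0]
ft_force: [-0.5, -0.4, 1.0]
grip_width: 0.0089
grip_force: 35.0
```

Call:
step_arm:
  rows:
    - [0,0,0.01,0,0,0]
    - [0,0,0.015,0,0,0]
    - [0,0,0.02,0,0,0]
    - [0,0,0.02,0,0,0]
    - [0,0,0.025,0,0,0]
    - [0,0,0.025,0,0,0]
    - [0,0,0.025,0,0,0]
    - [0,0,0,0,0,0]

```text
time: 4.9
position: [0.5094, 0.4013, 0.4437]
tool_rot: [-0.061, 0.998, 0.001, 0.003]
ft_force: [-0.5, -0.6, -3.1]
grip_width: 0.0085
grip_force: 35.0
```

Call:
step_arm:
  rows:
    - [0,-0.02,0,0,0,0]
    - [0,-0.035,0,0,0,-1]
    - [0,-0.045,0,0,0,-1.5]
    - [0,-0.05,0,0,0,-1.5]
    - [0,-0.05,0,0,0,-1.5]
    - [0,-0.05,0,0,0,-1.5]
    - [0,-0.05,0,0,0,-1.5]
    - [0,-0.05,0,0,0,-1.5]
    - [0,-0.05,0,0,0,-1.5]
    - [0,-0.05,0,0,0,-1.5]
    - [0,-0.045,0,0,0,-1.5]
    - [0,-0.04,0,0,0,-1]

```text
time: 6.4
position: [0.5075, -0.1362, 0.4389]
tool_rot: [0.075, 0.997, 0.0, -0.002]
ft_force: [0.3, 0.8, -2.1]
grip_width: 0.0086
grip_force: 35.0
```

Call:
step_arm:
  rows:
    - [0,-0.035,0,0,0,0]
    - [0,-0.0235,-0.02,0,0,0]
    - [0,-0.01,-0.02,0,0,0]
    - [0,0,-0.01,0,0,0]
    - [0,0,0,0,0,0]
    - [0,0,0,0,0,0]

```text
time: 7.15
position: [0.5091, -0.2021, 0.3907]
tool_rot: [0.074, 0.997, -0.0, 0.0]
ft_force: [0.4, 0.6, -3.2]
grip_width: 0.0089
grip_force: 35.0
```

```bash
python3 - <<'E'
from h import *
T=pose(); print(T.round(4)); 
for n in ("wrist","scene","side"):
    c=shot(n); W=cloud(c); cv2.imwrite(f"pics/{n}2.png",c["pixels"]); np.save(f"{n}2.npy",W)
    P=W.reshape(-1,3); P=P[~np.isnan(P).any(1)]
    G=P[((P>[.40,-.25,.12])&(P<[.62,-.15,.215])).all(1)]
    if len(G)>10: print(n,"guard",len(G),cv2.minAreaRect((G[:,:2]*1000).astype(np.float32)),G[:,2].min(),cv2.fitLine(G[:,:2].astype(np.float32),5 and cv2.DIST_HUBER,0,.001,.001).ravel())
    a=-9.; co,s=np.cos(np.radians(a)),np.sin(np.radians(a)); L=(P[:,:2]-[.526,-.1])@np.array([[co,-s],[s,co]])
    for x0,x1 in ((-.085,-.03),(.03,.085)):
        m=(L[:,0]>x0)&(L[:,0]<x1)&(P[:,2]>.043)&(P[:,2]<.052)&(L[:,1]<-.08)&(L[:,1]>-.13)
        h,_=np.histogram(L[m,1],np.arange(-.126,-.082,.002)); print(n,x0,h)
im=np.hstack([cv2.imread("pics/wrist2.png")[:, :400],cv2.imread("pics/side2.png")[:,60:460]]); cv2.imwrite("pics/c2.png",im)
E
```

```text
[[-9.891e-01  1.475e-01  4.000e-04  5.091e-01]
 [ 1.475e-01  9.891e-01 -2.000e-04 -2.021e-01]
 [-5.000e-04 -2.000e-04 -1.000e+00  3.907e-01]
 [ 0.000e+00  0.000e+00  0.000e+00  1.000e+00]]
wrist guard 146 ((499.0747985839844, -199.8997344970703), (26.375638961791992, 2.6280722618103027), 82.20283508300781) 0.20728948772492026 [ 0.17514767  0.9845422   0.49946097 -0.19793525]
wrist -0.085 [ 0  0  0  0 28 91 56  2  0  0  0  0  0  0  4  6 52 11  0  0  0]
wrist 0.03 [ 0  0  0  0 22 22 44  0  0  0  0  0  0  0  0  0  0 19  0  0  0]
scene guard 1463 ((510.8111572265625, -195.34121704101562), (17.943462371826172, 160.5481719970703), 81.86359405517578) 0.12000833454012882 [ 0.9888789  -0.14872296  0.49428964 -0.19792672]
scene -0.085 [ 0  0  0  0  9 11 13  9  1  1  0  0  0  0  0  3  8  4  0  0  0]
scene 0.03 [ 0  0  0  0  4  9 12  9  4  1  1  0  0  0  0  1  9  3  1  0  0]
side guard 3192 ((507.043701171875, -208.6012725830078), (18.056270599365234, 160.63328552246094), 81.70934295654297) 0.12000038983961203 [ 0.9890469  -0.14760175  0.50977135 -0.20433564]
side -0.085 [ 0  0  1  7 15  6  0  0  0  0  0  0  2  7 13 23  1  4  0  0  0]
side 0.03 [ 0  0  1  5 22  6  2  0  0  0  0  0  1  5 17 21 13  1  1  0  0]
```

View pics/c2.png

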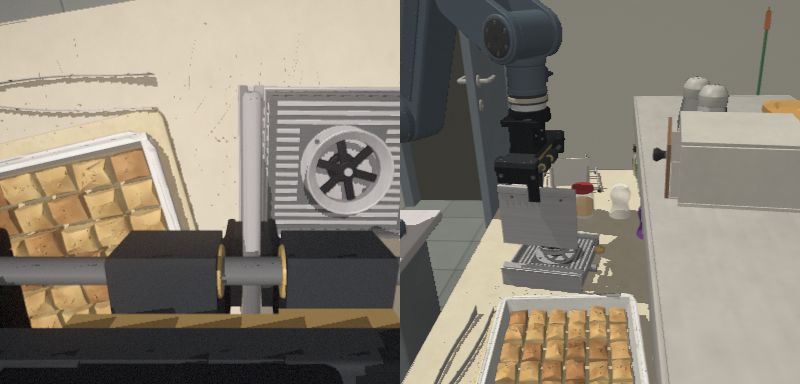

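The held guard is parallel to the channel to within 0.5°. The wrist view has the channel just under the guard (column about 250), so I lower with a small correction.

Call:
step_arm:
  rows:
    - [0,-0.001,-0.02,0,0,-0.4]
    - [0,0,-0.02,0,0,0]
    - [0,0,-0.015,0,0,0]
    - [0,0,-0.01,0,0,0]
    - [0,0,-0.005,0,0,0]
    - [0,0,0,0,0,0]

```text
time: 8.05
position: [0.5092, -0.2035, 0.3202]
tool_rot: [0.078, 0.997, 0.0, -0.0]
ft_force: [0.3, 0.2, -2.4]
grip_width: 0.0086
grip_force: 35.0
```

Call:
step_arm:
  rows:
    - [0,0,-0.006,0,0,0]
    - [0,0,-0.006,0,0,0]
    - [0,0,-0.006,0,0,0]
    - [0,0,-0.004,0,0,0]
    - [0,0,0,0,0,0]

```text
time: 8.68
position: [0.509, -0.2034, 0.2978]
tool_rot: [0.078, 0.997, 0.0, -0.0]
ft_force: [-0.5, 0.4, -1.4]
grip_width: 0.0085
grip_force: 35.0
```

Call:
step_arm:
  rows:
    - [0,0,-0.002,0,0,0]
    - [0,0,-0.001,0,0,0]
    - [0,0,-0.001,0,0,0]
    - [0,0,0,0,0,0]

```text
time: 9.18
position: [0.5091, -0.2036, 0.2963]
tool_rot: [0.078, 0.997, -0.001, 0.001]
ft_force: [-3.5, 0.5, 10.9]
grip_width: 0.0087
grip_force: 35.0
```

The guard touches the channel floor at the expected height (0.296), so I release it and rise.

Call:
step_arm:
  rows:
    - [0,0,0.001,0,0,0]
    - [0,0,0,0,0,0]
    - [0,0,0,0,0,0]
    - [0,0,0,0,0,0]
  jaw: 0.05

```text
time: 9.68
position: [0.5091, -0.2035, 0.295]
tool_rot: [0.078, 0.997, 0.0, -0.0]
ft_force: [-0.2, 0.2, 0.6]
grip_width: 0.0408
grip_force: 0.0
```

Call:
step_arm:
  rows:
    - [0,0,0.015,0,0,0]
    - [0,0,0.03,0,0,0]
    - [0,0,0.04,0,0,0]
    - [0,0.02,0.03,0,0,0]
    - [0,0.03,0.01,0,0,0]
    - [0,0,0,0,0,0]
  jaw: 0.05

```text
time: 10.42
position: [0.5089, -0.152, 0.4222]
tool_rot: [0.077, 0.997, -0.001, 0.001]
ft_force: [-0.8, -0.2, -0.6]
grip_width: 0.05
grip_force: 0.0
```

```bash
python3 - <<'E'
from h import *
print(pose()[:3,3])
for n in ("scene","side"):
    c=shot(n); W=cloud(c); cv2.imwrite(f"pics/{n}3.png",c["pixels"]); P=W.reshape(-1,3)
    for z0,z1 in ((.06,.09),(.09,.115),(.125,.16)):
        G=P[((P>[.40,-.25,z0])&(P<[.62,-.16,z1])).all(1)]
        if len(G)>10: print(n,z0,len(G),cv2.minAreaRect((G[:,:2]*1000).astype(np.float32)),G[:,2].max(),np.percentile(G[:,2],98))
E
```

```text
[ 0.50891799 -0.15198479  0.422226  ]
scene 0.06 391 ((510.1680603027344, -201.49114990234375), (6.765600204467773, 158.98431396484375), 80.91541290283203) 0.08982870213747685 0.0891110034854284
scene 0.09 348 ((509.81805419921875, -201.95767211914062), (6.943015098571777, 159.72442626953125), 80.74864196777344) 0.11495135819322078 0.11463581046532481
scene 0.125 325 ((510.6242980957031, -202.4079132080078), (12.529818534851074, 161.44737243652344), 81.43647003173828) 0.1431041254125116 0.1424430672450829
side 0.06 885 ((507.33526611328125, -205.31588745117188), (8.511520385742188, 160.25949096679688), 81.01315307617188) 0.08999977232056056 0.08950341248833814
side 0.09 765 ((507.6706237792969, -205.4161376953125), (8.641154289245605, 160.69606018066406), 80.57404327392578) 0.11496494551543801 0.1144993305732201
side 0.125 591 ((507.89593505859375, -205.80433654785156), (12.814132690429688, 159.62664794921875), 81.47251892089844) 0.14148078546402387 0.1403387454244855
```

The guard stands at (0.509, -0.2035) with its top at 0.141, as it should when seated. Next is the clearance around the glass.

```bash
python3 - <<'E'
from h import *
P=np.vstack([np.load("scene0.npy").reshape(-1,3),np.load("side0.npy").reshape(-1,3)]); P=P[~np.isnan(P).any(1)]
xs=np.arange(.56,.86,.02); ys=np.arange(.30,-.16,-.02)
print("      ",*[f"{int(round(x*100)):3d}" for x in xs])
for y in ys:
    print(f"{y:5.2f} ",*[f"{int(1000*np.percentile(q,98)) if len(q)>2 else -9:3d}" for x in xs for q in [P[(abs(P[:,0]-x-.01)<.01)&(abs(P[:,1]-y-.01)<.01)&(P[:,2]<.8),2]]])
E
```

```text
56  58  60  62  64  66  68  70  72  74  76  78  80  82  84
 0.30  103  21  26   1   3   1   1   1 100 123 121 158 172 173  -9
 0.28   -9  11  25   1   2   1   1   2 182 203 203  42 134 135  -9
 0.26    2   1   2   1   1   1   3   2 171 204 204  -9 113 135   1
 0.24    1   1   2   2   2   2   2   2  91 110  -9 223 235 234   2
 0.22    2   2   1   2   1   3   1   1   2   1   0 228 235 234  -9
 0.20    1   1   2   1   1   1   1   1   2   1   2 142 169  -9  -9
 0.18    2   1   1   1   2   1   2   1   2   1  70  71  72  72  -9
 0.16   87  86   1   1  74  80  77   1   1   2  71  73  72  71   1
 0.14   88  88   1   1  87  89  89   2   1   1  71  73  72  71  -9
 0.12   88  88   0   2  87  89  88   5   1   2  23  71  72  -9  -9
 0.10   87  86   0   0  76  85  79   0   0   3   2   2   0  -9  -9
 0.08    2   0   0   0   1   1   0   0   0   2   2   1   2   2   2
 0.06    1   1   1   1   1   1   1   1   2   6   1   2   2   2   2
 0.04    2   2   2   1   1   1   2   5  86  87  83   2   0   1   2
 0.02    2   2   1   2   1   1   1  74  88  89  90   2   2   2   2
-0.00    2   2   2   2   1   2   1  70  87  89  -9   0   2   2   2
-0.02   31  31  28   1   1   1   2   2   1   2  -9  -9  -9   2   1
-0.04   26  29  29  31   1   2   1   1   2   3  71  85  82   2   2
-0.06   22  23  30  17   2   1   2   1   1   2  87  89  89   2   2
-0.08   56  22  30  22   2   1   1   2   1   2  88  88  88   3   1
-0.10   57  22  30  13   2   1   2   1   1   2  16  76  -9  -9   0
-0.12   58  22  30   0   0   1   1   1   1   1   2   1   0  -9  -9
-0.14   57  22  30  14   1   1 391 393 393 393 393 393 393 393 393
```

Call:
step_arm:
  rows:
    - [0.01,0.036,0,0,0,0.5]
    - [0.02,0.036,0,0,0,0.5]
    - [0.022,0.036,-0.01,0,0,0.5]
    - [0.022,0.036,-0.01,0,0,0.5]
    - [0.022,0.036,-0.01,0,0,0.5]
    - [0.022,0.036,-0.01,0,0,0.5]
    - [0.022,0.036,-0.01,0,0,0.5]
    - [0.022,0.036,-0.01,0,0,0.5]
    - [0,0,0,0,0,0]
    - [0,0,0,0,0,0]
  jaw: 0.087

```text
time: 11.78
position: [0.6711, 0.1336, 0.3593]
tool_rot: [0.043, 0.999, -0.0, -0.001]
ft_force: [-0.9, 0.0, -0.1]
grip_width: 0.0869
grip_force: 0.0
```

```bash
python3 - <<'E'
from h import *
print(pose().round(4)); c=shot("wrist"); W=cloud(c); cv2.imwrite("pics/w4.png",c["pixels"])
P=W.reshape(-1,3)
def circ(P,z0,z1):
    G=P[((P>[.61,.08,z0])&(P<[.73,.2,z1])).all(1)]
    if len(G)>10: print(z0,len(G),cv2.minEnclosingCircle((G[:,:2]*1000).astype(np.float32)),cv2.minAreaRect((G[:,:2]*1000).astype(np.float32))[:2],np.median(G,0).round(4))
for z in (.02,.06,.08,.084): circ(P,z,z+.01)
for r in cut_out("glass","wrist"): print(r["confidence"],r["extent"],np.nanmedian(W[r["region"]],0))
c=shot("scene"); Q=cloud(c).reshape(-1,3); circ(Q,.083,.095)
E
```

```text
[[-9.963e-01  8.620e-02 -1.900e-03  6.711e-01]
 [ 8.620e-02  9.963e-01 -8.000e-04  1.336e-01]
 [ 1.800e-03 -1.000e-03 -1.000e+00  3.593e-01]
 [ 0.000e+00  0.000e+00  0.000e+00  1.000e+00]]
0.02 130 ((658.8140869140625, 139.40859985351562), 21.673044204711914) ((652.6821899414062, 139.4615936279297), (43.34588623046875, 12.264156341552734)) [0.6496 0.1398 0.0238]
0.06 186 ((672.2206420898438, 138.9913330078125), 29.266420364379883) ((665.3333129882812, 138.87074279785156), (44.01328659057617, 58.150291442871094)) [0.6499 0.1392 0.0678]
0.08 2186 ((672.1792602539062, 139.08497619628906), 24.15461540222168) ((672.2000732421875, 138.8572998046875), (47.41084671020508, 47.03253936767578)) [0.67   0.139  0.0868]
0.084 1868 ((672.4085083007812, 138.99867248535156), 21.95022201538086) ((672.3675537109375, 139.04360961914062), (43.22176742553711, 42.88105392456055)) [0.6712 0.1391 0.087 ]
0.75 [259.4, 177.8, 62.5, 70.7] [0.66300318 0.1393168  0.08419816]
0.64 [171.3, 251.4, 53.5, 80.5] [0.73417712 0.05107932 0.01602335]
0.083 176 ((671.5941162109375, 139.33091735839844), 22.375030517578125) ((670.2781982421875, 140.35067749023438), (42.01509094238281, 41.046688079833984)) [0.671  0.1398 0.0864]
```

View pics/w4.png

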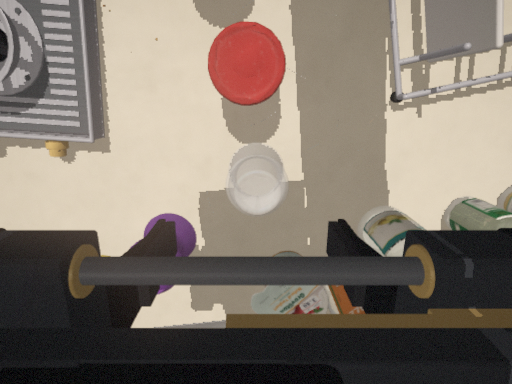

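The clear glass at pixel (258,178) is at (0.672, 0.139), with the purple look-alike clear of the finger path. I descend to the bulge.

Call:
step_arm:
  rows:
    - [0.001,0.0055,-0.02,0,0,0]
    - [0,0,-0.03,0,0,0]
    - [0,0,-0.03,0,0,0]
    - [0,0,-0.025,0,0,0]
    - [0,0,-0.015,0,0,0]
    - [0,0,-0.009,0,0,0]
    - [0,0,0,0,0,0]

```text
time: 12.8
position: [0.672, 0.14, 0.2308]
tool_rot: [0.043, 0.999, -0.0, -0.0]
ft_force: [0.2, 0.2, -0.1]
grip_width: 0.0868
grip_force: 0.0
```

Call:
step_arm:
  rows:
    - [0,0,0,0,0,0]
    - [0,0,0,0,0,0]
    - [0,0,0,0,0,0]
    - [0,0,0,0,0,0]
    - [0,0,0,0,0,0]
  jaw: 0.03
  squeeze: 20

```text
time: 13.42
position: [0.6723, 0.1399, 0.2317]
tool_rot: [0.043, 0.999, -0.0, 0.0]
ft_force: [0.4, 0.2, 2.5]
grip_width: 0.0585
grip_force: 20.0
```

Call:
step_arm:
  rows:
    - [0,0,0.01,0,0,0]
    - [0,0,0.02,0,0,0]
    - [0,0,0.025,0,0,0]
    - [0,0,0.03,0,0,0]
    - [-0.01,-0.015,0.025,0,0,-5]
    - [0,0,0,0,0,0]
  squeeze: 30

```text
time: 14.18
position: [0.6626, 0.1245, 0.345]
tool_rot: [0.086, 0.996, 0.0, 0.003]
ft_force: [0.5, 0.2, -0.9]
grip_width: 0.058
grip_force: 30.0
```

```bash
python3 - <<'E'
from h import *
print(pose()[:3,3])
for n in ("wrist2","scene0","side0","scene2"):
    P=np.load(n+".npy").reshape(-1,3)
    G=P[((P>[.46,-.165,.051])&(P<[.60,-.035,.064])).all(1)]
    if len(G)<10: continue
    A=np.c_[2*G[:,:2],np.ones(len(G))]; s=np.linalg.lstsq(A,(G[:,:2]**2).sum(1),rcond=None)[0]
    print(n,len(G),"lsq",s[:2].round(4),np.sqrt(s[2]+s[0]**2+s[1]**2).round(4),"enc",cv2.minEnclosingCircle((G[:,:2]*1000).astype(np.float32)),G[:,2].max())
E
```

```text
[0.66255927 0.12449088 0.34501252]
wrist2 2364 lsq [ 0.5236 -0.0993] 0.0404 enc ((523.9637451171875, -98.96941375732422), 45.724056243896484) 0.06036655573359506
scene0 218 lsq [ 0.524  -0.0992] 0.0411 enc ((523.6069946289062, -98.65924072265625), 46.838924407958984) 0.06141138736988738
side0 226 lsq [ 0.5222 -0.1012] 0.0421 enc ((522.67626953125, -100.78778839111328), 47.49083709716797) 0.059292723096589395
scene2 225 lsq [ 0.5242 -0.0993] 0.0407 enc ((523.568359375, -100.68277740478516), 46.675682067871094) 0.061406816976385725
```

Call:
step_arm:
  rows:
    - [-0.01,-0.016,0,0,0,-6]
    - [-0.016,-0.026,0,0,0,-9]
    - [-0.017,-0.027,0,0,0,-10]
    - [-0.017,-0.027,0,0,0,-10]
    - [-0.017,-0.027,0,0,0,-10]
    - [-0.017,-0.027,0,0,0,-10]
    - [-0.017,-0.027,0,0,0,-10]
    - [-0.014,-0.024,0,0,0,-10]
    - [-0.009,-0.015,0,0,0,-9]
    - [-0.005,-0.008,0,0,0,-5]
    - [0,0,0,0,0,0]
    - [0,0,0,0,0,0]

```text
time: 15.68
position: [0.5234, -0.0986, 0.341]
tool_rot: [0.759, 0.651, 0.0, -0.0]
ft_force: [0.1, 0.1, -0.1]
grip_width: 0.058
grip_force: 30.0
```

```bash
python3 - <<'E'
from h import *
T=pose(); print(T.round(4), get_obs()["q"].round(2))
c=shot("scene"); s=shot("side"); 
cv2.imwrite("pics/c5.png",np.hstack([cv2.resize(c["pixels"][100:240,250:400],(400,373)),cv2.resize(s["pixels"][140:300,130:300],(400,373))]))
for n,x in(("scene",c),("side",s)):
    for r in cut_out("glass",n): print(n,round(r["confidence"],2),np.round(r["extent"]),np.nanmedian(cloud(x)[r["region"]],0).round(3))
E
```

```text
[[ 1.531e-01  9.882e-01 -2.000e-04  5.234e-01]
 [ 9.882e-01 -1.531e-01  4.000e-04 -9.860e-02]
 [ 4.000e-04 -2.000e-04 -1.000e+00  3.410e-01]
 [ 0.000e+00  0.000e+00  0.000e+00  1.000e+00]] [-0.4   0.49  1.73  0.    0.92 -0.24]
scene 0.85 [242. 139.  19.  29.] [ 0.782 -0.05   0.066]
scene 0.71 [330. 146.  25.  32.] [ 0.518 -0.079  0.162]
scene 0.64 [237. 163.  17.  34.] [0.733 0.044 0.056]
side 0.8 [214. 205.  27.  40.] [ 0.525 -0.119  0.156]
side 0.45 [299. 226.   8.  30.] [0.721 0.014 0.011]
```

View pics/c5.png

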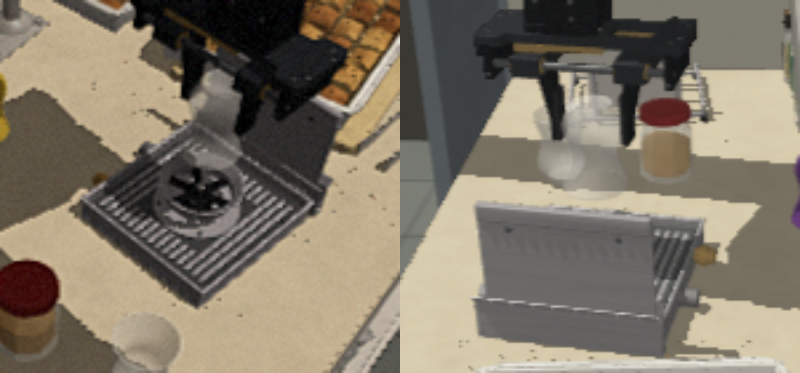

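The glass hangs straight over the ring and the guard still stands in its channel. Lowering now.

Call:
step_arm:
  rows:
    - [0,-0.001,-0.015,0,0,0]
    - [0,0,-0.02,0,0,0]
    - [0,0,-0.015,0,0,0]
    - [0,0,-0.008,0,0,0]
    - [0,0,-0.005,0,0,0]
    - [0,0,0,0,0,0]

```text
time: 16.62
position: [0.5232, -0.1, 0.2781]
tool_rot: [0.76, 0.65, -0.0, -0.0]
ft_force: [0.7, -0.4, -0.8]
grip_width: 0.0581
grip_force: 30.0
```

Call:
step_arm:
  rows:
    - [0,0,-0.003,0,0,0]
    - [0,0,-0.002,0,0,0]
    - [0,0,-0.002,0,0,0]
    - [0,0,0,0,0,0]
  squeeze: 40

```text
time: 17.12
position: [0.5235, -0.1001, 0.2718]
tool_rot: [0.76, 0.65, 0.0, 0.001]
ft_force: [-0.7, 0.5, 4.5]
grip_width: 0.0577
grip_force: 40.1
```

Call:
step_arm:
  rows:
    - [0,0,-0.003,0,0,0]
    - [0,0,-0.003,0,0,0]
    - [0,0,-0.002,0,0,0]
    - [0,0,-0.001,0,0,0]
    - [0,0,0,0,0,0]

```text
time: 17.75
position: [0.5235, -0.1001, 0.2633]
tool_rot: [0.76, 0.65, 0.0, 0.001]
ft_force: [0.0, 1.6, 8.7]
grip_width: 0.058
grip_force: 40.1
```

Call:
step_arm:
  rows:
    - [0,0,-0.001,0,0,0]
    - [0,0,-0.001,0,0,0]
    - [0,0,-0.001,0,0,0]
    - [0,0,0,0,0,0]

```text
time: 18.25
position: [0.5235, -0.1001, 0.2612]
tool_rot: [0.76, 0.65, 0.0, 0.001]
ft_force: [-1.9, 1.0, 15.3]
grip_width: 0.0581
grip_force: 40.2
```

Call:
step_arm:
  rows:
    - [0,0,-0.001,0,0,0]
    - [0,0,0,0,0,0]
    - [0,0,0,0,0,0]

```text
time: 18.62
position: [0.5235, -0.1001, 0.261]
tool_rot: [0.76, 0.65, 0.001, 0.001]
ft_force: [-3.1, 2.4, 21.5]
grip_width: 0.0577
grip_force: 40.3
```

```bash
python3 - <<'E'
from h import *
T=pose(); o=get_obs(); print(T[:3,3].round(4),o["ft_force"].round(1),o["moment"].round(2),o["grip_width"])
c=shot("scene"); s=shot("side"); P=cloud(s).reshape(-1,3)
G=P[((P>[.40,-.25,.06])&(P<[.62,-.16,.16])).all(1)]; print(cv2.minAreaRect((G[:,:2]*1000).astype(np.float32)),np.percentile(G[:,2],99))
cv2.imwrite("pics/c6.png",np.hstack([cv2.resize(c["pixels"][100:240,250:400],(400,373)),cv2.resize(s["pixels"][140:300,130:300],(400,373))]))
E
```

```text
[ 0.5235 -0.1001  0.261 ] [-3.1  2.4 21.5] [ 0.13  0.84 -0.02] 0.057739212535278125
((507.2997741699219, -205.60406494140625), (13.697477340698242, 160.6090850830078), 80.96002960205078) 0.14023527380962866
```

View pics/c6.png

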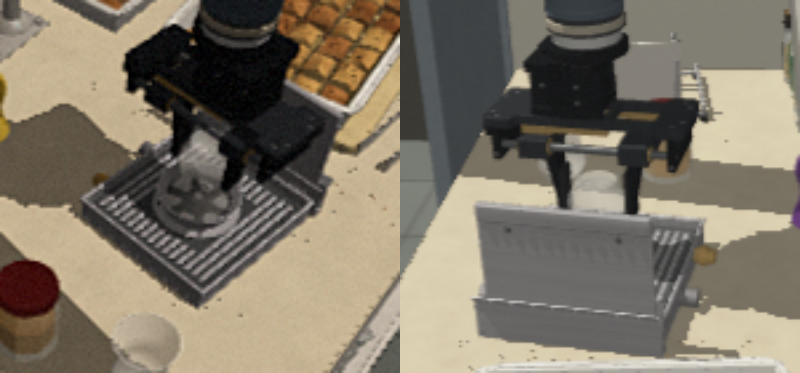

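The ring is on its stop: force reads 21 N, TCP moved only 0.2 mm, and the height matches 14 mm of travel. The glass is straight in the ring and the guard still stands, so I hand in.

```bash
python3 -c "
from rig import hand_in; print(hand_in())"
```

```text
the job is handed in; nothing more can be done
None
```

I handed the job in at about 19 s of the 58 s: the guard stands fully down and released in its channel, and the gripper still holds the tea glass straight in the ring, pressed onto its stop.

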